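Reset the breaker, switch on and hold the lift table's raise button

TASK

Raise the workshop's lift table from its switch boxes on the bench, using the closed fingertips: push the popped-out blue breaker plunger fully in, then press the white-marked end of the black rocker so that it goes fully over to on, then press the round green button fully down and keep it held down; the program finishes while still holding it. Do not press the red stop button or the green one before the other two are done, and do not pick up or shift the boxes or anything else on the bench.

Things in the scene. Friction and masses are not known exactly. Their poses are not given: they have to be found in the camera images.
- breaker_box: The loose, rubber-footed grey switch box 66 x 66 x 46 mm with a square BLUE plunger (34 mm square) on top in a white frame: the breaker, popped out. Weighs 0.5 to 1 kg. Origin at the centre of its underside, z up.
- green_box: The loose, rubber-footed grey switch box 66 x 66 x 46 mm with a round GREEN button (36 mm across) on top in a black collar: the hold-to-run raise button. Weighs 0.5 to 1 kg. Origin at the centre of its underside, z up.
- stop_box: The loose, rubber-footed YELLOW switch box 66 x 66 x 46 mm with a RED mushroom button (44 mm across) on top: the stop button, a bystander that must not be pressed. Weighs 0.5 to 1 kg. Origin at the centre of its underside, z up.
- rocker_box: The loose, rubber-footed grey switch box 92 (along its x) x 66 x 46 mm with a black rocker paddle on top: the main switch. Weighs 0.5 to 1 kg. Origin at the centre of its underside, z up; the x axis points towards the rocker's white-marked ON end.
- breaker_top (a point): Centre of the top face of the blue plunger, moving with it; 68 mm above the bench when out, 60 mm when fully in. The collar round it is 53 mm above the bench.
- green_top (a point): Centre of the top face of the green button, moving with it; 68 mm above the bench when out, 60 mm when fully in. The collar round it is 53 mm above the bench.
- stop_top (a point): Centre of the top face of the red mushroom button, moving with it; 68 mm above the bench when out, 60 mm when fully in. The collar round it is 53 mm above the bench.
- breaker (a joint): Travel of the blue plunger downwards, m: about 0 = popped out, 0.008 = fully in. Moves stiffly (about 5 N all the way) and stays where it is pushed.
- green (a joint): Travel of the green button downwards, m: 0 = out, 0.008 = fully down at its stop. Sprung: 2 N to start, 6 N at the stop; springs back when let go.
- stop (a joint): Travel of the red mushroom button downwards, m: 0 = out, 0.008 = fully down. Sprung like the green one.
- rocker (a joint): Angle of the rocker paddle, rad: about 0 = off (white-marked end tilted up by 0.2), 0.4 = on (white-marked end tilted down by 0.2). Pressing the marked end straight down at about 26 mm from the pivot takes about 2.5 to 5 N; it stays where it is left.
- rocker_on_end (a point): Middle of the white bar on the top face of the rocker's ON end, 26 mm from the pivot, moving with the paddle: about 71 mm above the bench when off, 61 mm when on. The paddle is a flat black plate 70 x 34 x 8 mm, its long side along the rocker box's x axis, pivoting across its middle 62 mm above the bench.
- tape_mid (a point): Centre of a roll of brown tape lying flat among the boxes, 90 mm across, 40 mm high. Bystander.
- offcut_mid (a point): Centre of a hardwood offcut 75 x 45 x 36 mm lying among the boxes. Bystander.
- glue_mid (a point): Centre of a white glue bottle, 60 mm across, 160 mm tall, standing beyond the boxes. Bystander.
- mug_mid (a point): Centre of a blue mug, 80 mm across, 90 mm tall, standing beyond the boxes. Bystander.
- driver_grip (a point): Handle of a red screwdriver 200 mm long, 26 mm high, lying beyond the boxes. Bystander.
- wrench: A spanner 180 mm long, 8 mm high, lying to the left of the boxes. Bystander; origin at the middle of its underside.
Things that resemble listed ones, but are neither listed nor needed, are in the scene too. Leave any pink look-alike of the rocker_box alone.

How it is judged:
On the way, in this order (a step that is already met when the one before it is completed fails the run):
1. the blue plunger is pushed in, with the rocker still off and the green button out (value of joint breaker above 0.0065 m and value of joint rocker below 0.1 rad and value of joint green below 0.002 m), for 0.1 s.
2. the rocker is over to on, with the green button still out (value of joint rocker above 0.33 rad and value of joint green below 0.002 m), for 0.1 s.
3. the green button is held down by the fingers (value of joint green above 0.006 m and contact force between the fingers and green_box above 1 N), for 0.5 s.
At the end, for the whole second after the job is handed in: The blue plunger is in (at least 6.5 of 8 mm), the rocker is on (at least 0.33 of 0.4 rad), the red button is out (less than 2 mm down), the fingers hold the green button down (at least 6 of 8 mm, with more than 1 N), and the boxes are at rest (all of step 3 and value of joint breaker above 0.0065 m and value of joint rocker above 0.33 rad and value of joint stop below 0.002 m and linear speed of each of breaker_box, green_box, stop_box, rocker_box below 0.02 m/s); the arm keeps its last pose, push and grip.
It fails at once if the red stop button is pressed (more than 2 mm) (value of joint stop above 0.002 m).
It fails at once if the rocker is switched before the breaker is in (value of joint rocker above 0.2 rad and value of joint breaker below 0.005 m).
It fails at once if the green button is pressed before the breaker is in and the rocker is on (value of joint green above 0.003 m and (value of joint breaker below 0.005 m or value of joint rocker below 0.3 rad)).
It fails at once if a switch box is lifted more than 10 mm or shifted more than 30 mm (height (world z) of any of breaker_box, green_box, stop_box, rocker_box above 0.01 m or distance of any of breaker_box, green_box, stop_box, rocker_box from where it was at the start of the episode above 0.03 m).
It fails at once if another thing on the bench is moved more than 30 mm (distance of any of tape_mid, offcut_mid, glue_mid, mug_mid, driver_grip, wrench from where it was at the start of the episode above 0.03 m).
It also fails if it takes over 45 s, if anything falls off the work surface, if the arm or the gripper's body presses on something with over 40 N, if the wrist force passes 120 N, or if a joint passes its speed limit or range.

ROBOT

A 6-joint arm with a two-finger parallel gripper is mounted at the origin on the work surface. World frame = base frame: x ahead of the robot, y to its left, z up, the work surface at z = 0. Lengths are in m, angles in rad, forces in N, time in s.
With the tool pointing down it reaches from about 0.35 to 0.975 m from the base axis. Payload 7.1 kg.
Tool frame: the origin (TCP) lies midway between the tips of the shut fingers; the grasp point (between the pads) lies 19 mm behind it; z points along the fingers, y is the direction in which the jaws open and shut (so a half turn about z gives the same grasp; the last joint's range is limited). The gripper opens to 88 mm and grips with 3 to 60 N. Pads are 20 mm wide; open, the fingers measure 115 mm over their backs; the gripper's body (75 mm by 178 mm) begins 61 mm behind the grasp point.
Start: joints at [-1.316, 0.423, 1.63, -0, 1.089, -0.019], TCP at [0.169, -0.602, 0.223] pointing down, gripper open.
Joint ranges: [-3, 3], [-0.9, 2.11], [0.09, 2.58], [-1.31, 4.45], [0.11, 2.69], [-2.54, 2.54]. Speed limits (rad/s): [2.39, 2.39, 3.01, 3.14, 3.14, 3.14].

INTERFACE

Orientations are given as a unit quaternion [w, x, y, z].
In Python, from plant import r, jaws, imaging, ticket, monitor gives the robot as it stands. Calls block until the motion is done:
- r.move_ptp(position, orientation): joint-space move of the TCP to a pose.
- r.line_to(position, frame=None, vel=0.15, stop_force=None): straight line of the TCP; frame=None keeps the orientation; vel is the mean speed in m/s. With stop_force (N) it stops when the force on the tool has changed by that much, and returns True; else False.
- r.move_joints(angles): joint-space move.
- jaws.move_gripper(opening): finger opening in m; the grip force is fixed at half the most; returns when the fingers have stopped.
- r.dwell(seconds).
- r.inverse_kinematics(position, orientation): joint angles nearest the present ones, or None.
- imaging.read_camera(name): name is "side" or "top"; returns a dict with "image" (480x640x3 uint8, red, green, blue), "intrinsics" (3x3 intrinsics, pixels), "k1" (the pictures are not rectified: a ray, as slopes to the right and down, at radius r is drawn at 1 + k1 r^2 times it, then the intrinsics apply), "camera_from_world" (4x4, takes a point from world to camera coordinates). Camera axes: x right, y down, z forward; pixel columns grow to the right and rows downward; lengths in m; the calibration is good to about 2 mm. A picture is of the moment at which its call begins. There is no depth.
A pose or a line that the arm cannot do raises r.IKError and nothing moves.
- ticket.hand_in(): hands the job in, once; it reports no verdict.
Readings, each from a call of its own:
- monitor.current_time(): time.
- monitor.current_joint_pos(): joint angles.
- monitor.current_joint_velocities(): joint speeds.
- monitor.current_joint_efforts(): joint torques, N m.
- monitor.current_tcp_pos(): TCP position.
- monitor.current_tool_rot(): TCP orientation.
- monitor.current_ft_force(): force on the tool from outside, world axes, zero at the start.
- monitor.current_moment(): the same for the moment, N m.
- monitor.current_finger_gap(): finger opening in m.
Only numpy, scipy, OpenCV 4.12 (cv2) and the standard library are available. Lean on these libraries where they do the work, as an engineer would, in place of code of your own. Each camera call takes 0.05 s, during which the arm holds its last target.

## Working session

There is one attempt and no reset: what is moved stays moved. The work goes in short steps, each a Python script; the robot and the scene stay as the last script left them, time stands still between calls to the robot, and variables do not carry over. Pictures are saved under pics/ and viewed, and the job is handed in when it is done.

```bash
ls; mkdir -p pics
python3 - <<'E'
from plant import r,jaws,imaging,ticket,monitor
import cv2,pickle
d={}
for n in("side","top"):
    c=imaging.read_camera(n);d[n]=c
    cv2.imwrite(f"pics/{n}0.png",c["image"][:,:,::-1])
    print(n,c["intrinsics"],c["k1"],c["camera_from_world"])
pickle.dump(d,open("cams0.pkl","wb"))
print(monitor.current_time(),monitor.current_tool_rot(),monitor.current_ft_force())
E
```

```text
pics
side [[435.36110755   0.         322.05393474]
 [  0.         435.36110755 241.20167425]
 [  0.           0.           1.        ]] -0.013334378387456084 [[-0.97561553  0.21947143 -0.0025743   0.57630422]
 [ 0.13042846  0.57028015 -0.81102957 -0.04950072]
 [-0.17652975 -0.79158881 -0.58499949  1.10991872]
 [ 0.          0.          0.          1.        ]]
top [[449.45917916   0.         315.2988396 ]
 [  0.         449.45917916 232.32195081]
 [  0.           0.           1.        ]] -0.025750827038318807 [[-0.09476552 -0.99549067  0.00422044  0.08231547]
 [-0.97309868  0.09173795 -0.21133646  0.60021828]
 [ 0.2099963  -0.02413431 -0.97740426  1.00842788]
 [ 0.          0.          0.          1.        ]]
0.1 [-6.95475947e-04  9.90645588e-01  1.36458154e-01 -8.63695375e-05] [-0.15019749 -0.87885742  0.61526407]
```

View pics/top0.png

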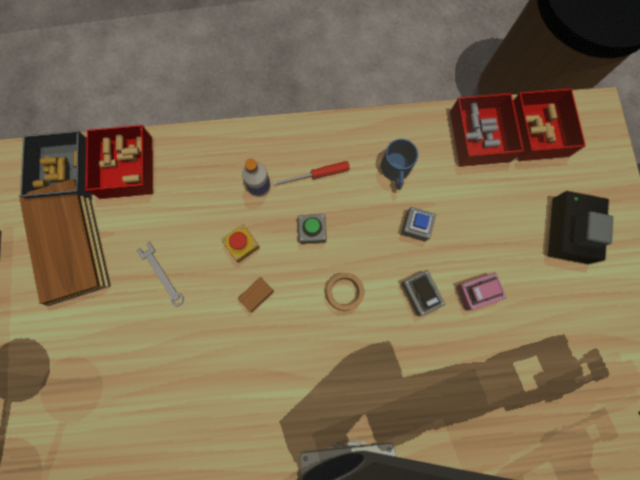

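View pics/side0.png

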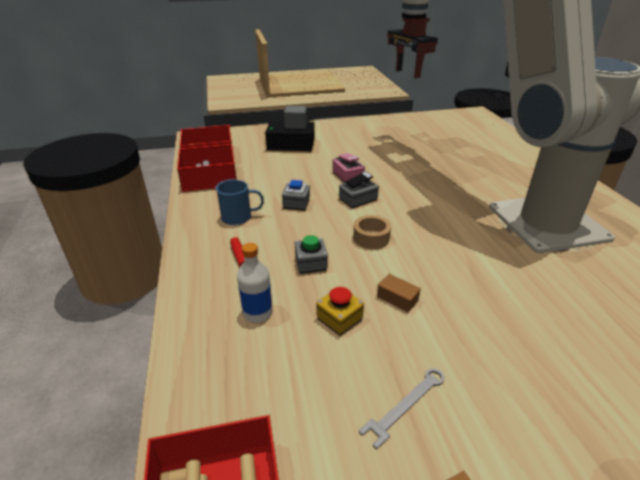

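The top picture shows the blue breaker at about (422,221), green at (312,226), red stop at (240,241), and two rockers. The black one at (424,292) is on a grey box and fits the description. The pink one at (483,290) is the look-alike to leave alone. I'll enlarge both to confirm.

Run:
```python
import cv2,numpy as np
t=cv2.imread("pics/top0.png");s=cv2.imread("pics/side0.png")
a=cv2.resize(t[200:320,280:510],None,fx=3.4,fy=3.4,interpolation=cv2.INTER_CUBIC)
cv2.imwrite("pics/ct.png",a)
b=cv2.resize(s[140:280,270:410],None,fx=4.2,fy=4.2,interpolation=cv2.INTER_CUBIC)
cv2.imwrite("pics/cs.png",b)
```

```text
(no output)
```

View pics/ct.png

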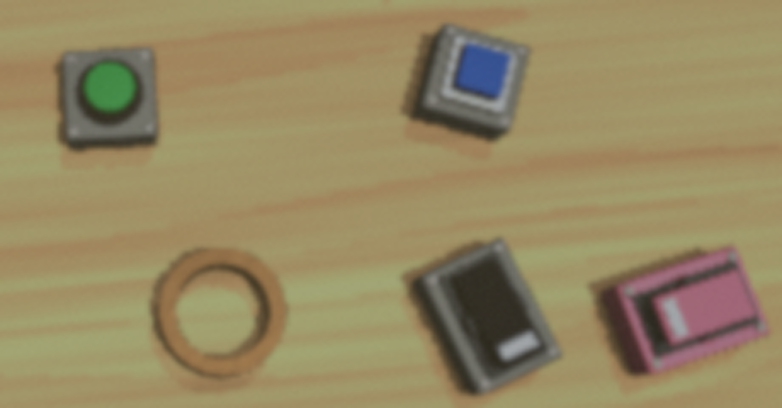

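View pics/cs.png

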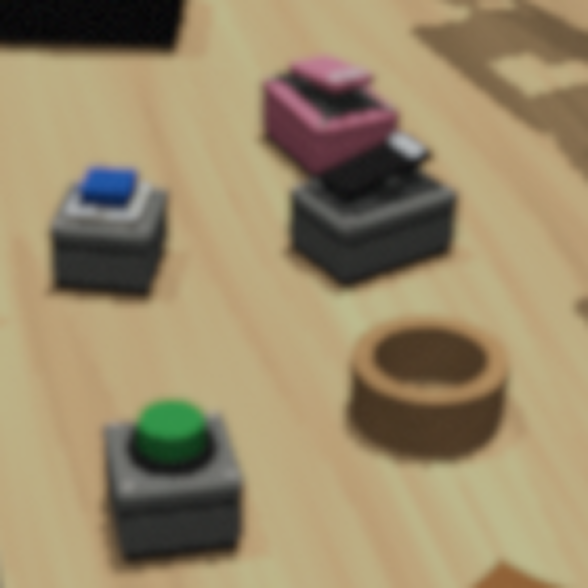

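The crops confirm the black rocker on the grey box: its white bar is at about top (432,302) / side (367,175), tilted up (off). Next I'll triangulate.

```bash
cat > h.py <<'E'
import pickle,numpy as np,cv2
def ray(c,p):
    K=c["intrinsics"];x=cv2.undistortPoints(np.array([[p]],float),K,np.array([c["k1"],0,0,0.]))[0,0]
    M=np.array(c["camera_from_world"]);R=M[:3,:3];t=M[:3,3]
    return -R.T@t,R.T@np.array([x[0],x[1],1])
def atz(c,p,z):
    o,d=ray(c,p);return o+d*(z-o[2])/d[2]
def tri(a,p,b,q):
    o,d=ray(a,p);u,e=ray(b,q);s=np.linalg.lstsq(np.c_[d,-e],u-o,rcond=None)[0]
    A=o+d*s[0];B=u+e*s[1];return (A+B)/2,np.linalg.norm(A-B)
def proj(c,X):
    M=np.array(c["camera_from_world"])
    return cv2.projectPoints(np.array([X],float),cv2.Rodrigues(M[:3,:3])[0],M[:3,3],c["intrinsics"],np.array([c["k1"],0,0,0.]))[0][0,0]
E
python3 - <<'E'
from h import *
np.set_printoptions(precision=4,suppress=True)
d=pickle.load(open("cams0.pkl","rb"));T,S=d["top"],d["side"]
def cen(c,box,f):
    x0,y0,x1,y1=box;im=c["image"][y0:y1,x0:x1].astype(float);m=f(im[...,0],im[...,1],im[...,2])
    ys,xs=np.nonzero(m);return (xs.mean()+x0,ys.mean()+y0),m.sum()
blue=lambda r,g,b:(b>100)&(b>1.7*r)&(b>1.3*g)
grn=lambda r,g,b:(g>90)&(g>1.6*r)
red=lambda r,g,b:(r>120)&(r>2.5*g)
wht=lambda r,g,b:(r>130)&(b>130)
for n,bt,bs,f,z in(("blue",(400,200,440,245),(280,170,315,200),blue,.068),("green",(290,205,335,250),(290,225,330,260),grn,.068),("red",(220,225,260,260),(320,280,360,310),red,.068),("bar",(420,290,441,312),(358,168,380,182),wht,.071)):
    p,k=cen(T,bt,f);q,l=cen(S,bs,f)
    print(n,p,k,q,l,atz(T,p,z),atz(S,q,z),*tri(T,p,S,q))
print("pivot",atz(T,(423.5,289.7),.066))
print("tape",atz(T,(344,292),.04),"mug",atz(T,(400,155),.09),"glue",atz(T,(251,165),.16), "pinkbar",atz(T,(478,293.5),.07))
E
```

```text
blue (np.float64(421.3478260869565), np.float64(220.29192546583852)) 161 (np.float64(295.5074626865672), np.float64(183.32835820895522)) 67 [ 0.61   -0.2304  0.068 ] [ 0.6118 -0.2217  0.068 ] [ 0.6107 -0.2316  0.0628] 0.0008652618599162717
green (np.float64(311.855421686747), np.float64(225.1867469879518)) 166 (np.float64(310.4035087719298), np.float64(240.0)) 114 [0.6225 0.032  0.068 ] [0.6242 0.0362 0.068 ] [0.6233 0.0319 0.0648] 0.00011939136947774969
red (np.float64(237.56650246305418), np.float64(240.26600985221674)) 203 (np.float64(340.05859375), np.float64(294.78515625)) 256 [0.6026 0.2105 0.068 ] [0.6055 0.216  0.068 ] [0.6039 0.2111 0.0631] 0.0005774132517824796
bar (np.float64(432.14285714285717), np.float64(301.2285714285714)) 35 (np.float64(369.3783783783784), np.float64(174.02702702702703)) 37 [ 0.417  -0.2269  0.071 ] [ 0.4095 -0.2234  0.071 ] [ 0.4133 -0.2249  0.0716] 0.008183083243184331
pivot [ 0.4454 -0.212   0.066 ]
tape [ 0.4597 -0.0294  0.04  ] mug [ 0.7713 -0.1965  0.09  ] glue [0.7519 0.1565 0.16  ] pinkbar [ 0.4243 -0.336   0.07  ]
```

Blue and green triangulate to about z 0.063–0.065, within the expected bias because the side view also catches the side faces. The bar sits at z 0.0716, against 0.071 expected. Pivot to bar measures about 33 mm in plan against 25.5, so the pivot guess is off by a few mm, but I only need the bar. The rocker axis is about 26°. Now I'll close the fingers and press the breaker.

```bash
cat >> h.py <<'E'
def Q(a): return [0,float(np.cos(a/2)),float(np.sin(a/2)),0]
def snap(tag):
    from plant import imaging
    d={n:imaging.read_camera(n) for n in("top","side")}
    pickle.dump(d,open(f"{tag}.pkl","wb"))
    for n in d: cv2.imwrite(f"pics/{n}_{tag}.png",d[n]["image"][:,:,::-1])
    t=d["top"]["image"][200:320,280:510];s=d["side"]["image"][140:280,270:410]
    t=cv2.resize(t,None,fx=2,fy=2,interpolation=cv2.INTER_CUBIC);s=cv2.resize(s,None,fx=2.4,fy=2.4,interpolation=cv2.INTER_CUBIC)
    o=np.zeros((340,800,3),np.uint8);o[:t.shape[0],:t.shape[1]]=t;o[:s.shape[0],462:462+s.shape[1]]=s[:,:338]
    cv2.imwrite(f"pics/{tag}.png",o[:,:,::-1])
E
python3 - <<'E'
from h import *
from plant import r,jaws,imaging,ticket,monitor as m
np.set_printoptions(precision=4,suppress=True)
jaws.move_gripper(0.0)
print(m.current_finger_gap(),m.current_time())
r.move_ptp([.610,-.2305,.20],Q(.27))
r.line_to([.610,-.2305,.085],vel=.12)
r.dwell(.2)
print(m.current_tcp_pos(),m.current_ft_force())
print(r.line_to([.610,-.2305,.055],vel=.02,stop_force=14))
print(m.current_tcp_pos(),m.current_ft_force(),m.current_time())
snap("a1")
E
```

```text
0.0004330984488037375 1.4417
[ 0.6105 -0.2307  0.0859] [ 0.288  -0.0661 -0.2851]
True
[ 0.61   -0.2305  0.0603] [-1.6823  0.0372  7.0164] 5.975
```

View pics/a1.png

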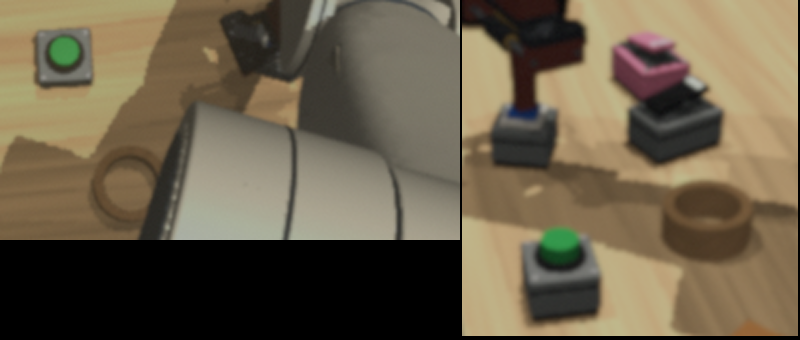

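The force stop tripped at z = 0.0603, which is the fully-in height of 0.060, and the tip is centred on the blue plunger in the side view. Rocker next.

Run:
```python
from h import *
from plant import r,jaws,imaging,ticket,monitor as m
np.set_printoptions(precision=4,suppress=True)
r.line_to([.610,-.2305,.13],vel=.15)
r.move_ptp([.416,-.2265,.13],Q(.46))
snap("b0")
r.line_to([.416,-.2265,.085],vel=.1)
r.dwell(.2)
print(m.current_tcp_pos(),m.current_ft_force())
print(r.line_to([.416,-.2265,.054],vel=.02,stop_force=15))
print(m.current_tcp_pos(),m.current_ft_force(),m.current_time())
snap("b1")
r.line_to([.416,-.2265,.13],vel=.15)
r.move_ptp([.55,-.05,.2],Q(.27))
print(m.current_time())
snap("b2")
```

```text
[ 0.4165 -0.2268  0.0856] [0.1882 0.6004 0.1587]
True
[ 0.4154 -0.2266  0.0625] [-3.388   0.4299 10.6797] 9.4667
11.0917
```

View pics/b1.png

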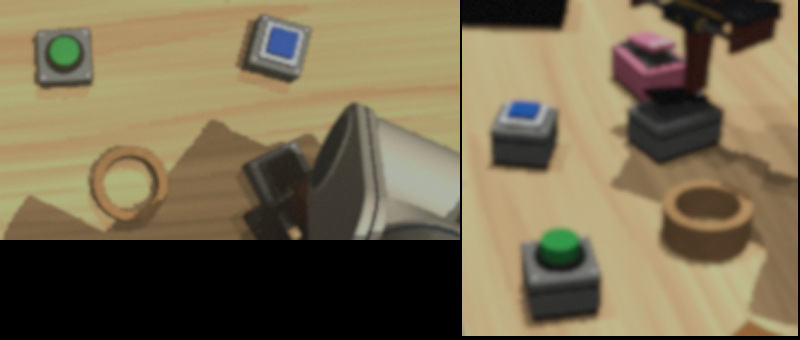

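View pics/b2.png

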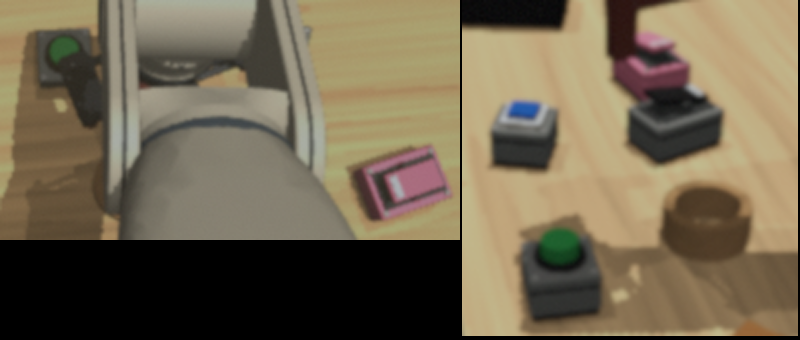

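The blue plunger is now low and its side face is nearly gone. The rocker's white bar has dropped at the far right of the paddle. I'll check that bar against the predicted height in an enlarged side crop.

Run:
```python
from h import *
d=pickle.load(open("b2.pkl","rb"));S=d["side"]
im=S["image"]
for z in(.061,.066,.071): print(z,proj(S,[.4145,-.2265,z]))
sub=im[165:190,350:385].astype(int);ys,xs=np.nonzero((sub[...,0]>120)&(sub[...,2]>120));print(xs.mean()+350,ys.mean()+165,len(xs))
o=cv2.imread("pics/side_a1.png")[150:215,330:390]
n=im[150:215,330:390,::-1]
cv2.imwrite("pics/b2z.png",cv2.resize(np.hstack([o,n]),None,fx=6,fy=6,interpolation=cv2.INTER_CUBIC))
```

```text
0.061 [367.04908839 177.0222726 ]
0.066 [367.15539331 175.36511998]
0.071 [367.26220658 173.69979286]
375.8619718309859 173.99154929577466 355
```

View pics/b2z.png

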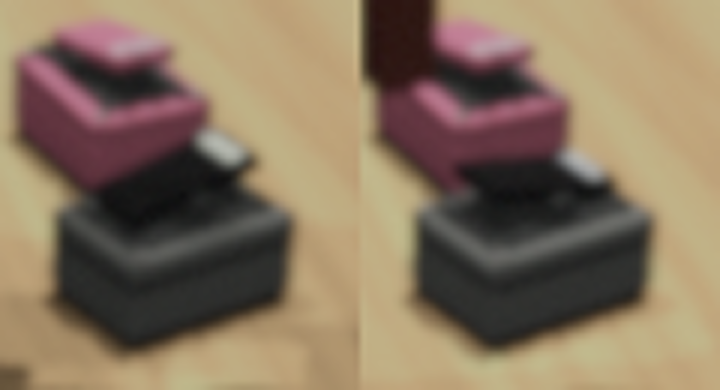

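The bar dropped by about 3.3 px, or about 10 mm, so the rocker is fully on and its box has not moved. Now the green button.

Run:
```python
from h import *
from plant import r,jaws,imaging,ticket,monitor as m
np.set_printoptions(precision=4,suppress=True)
g=[.623,.032]
r.move_ptp(g+[.15],Q(.27))
r.line_to(g+[.085],vel=.12)
r.dwell(.2)
print(m.current_tcp_pos(),m.current_ft_force())
print(r.line_to(g+[.054],vel=.02,stop_force=18))
print(m.current_tcp_pos(),m.current_ft_force(),m.current_time())
r.dwell(.7)
print(m.current_tcp_pos(),m.current_ft_force(),m.current_time())
snap("c1")
```

```text
[0.6236 0.032  0.086 ] [0.2933 0.2863 0.3463]
True
[0.623  0.032  0.0603] [-2.0568 -0.2685  7.8362] 13.8
[0.623  0.032  0.0604] [-1.9768 -0.6411  7.5407] 14.5
```

View pics/c1.png

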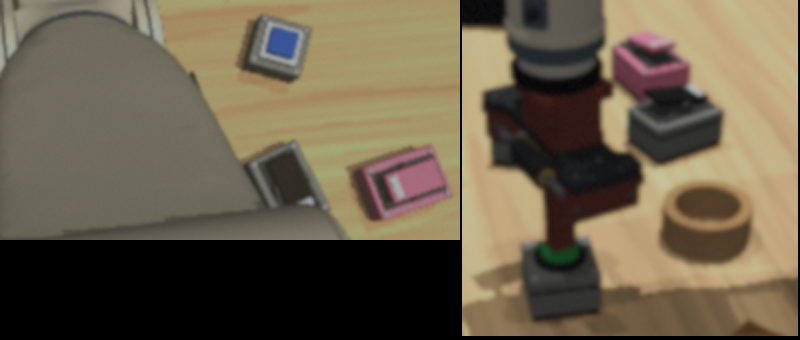

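View pics/side_c1.png

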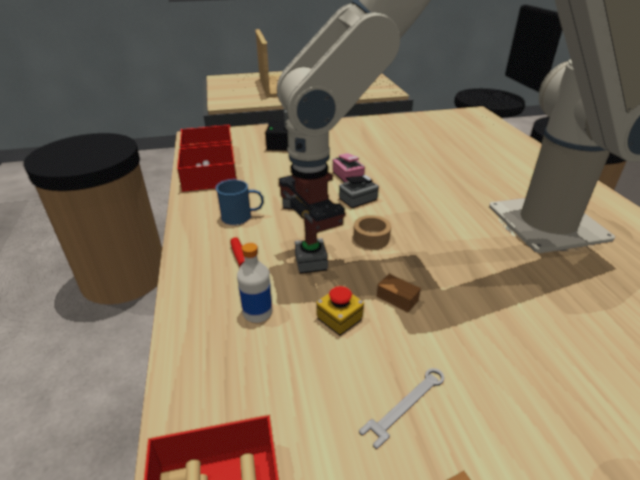

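The tip is centred on the depressed green button, and the red button (side (340,295)) is out. The hold is only 7.5 N, so I'll push slightly further for margin before handing in.

Run:
```python
from h import *
from plant import r,jaws,imaging,ticket,monitor as m
np.set_printoptions(precision=4,suppress=True)
print(r.line_to([.623,.032,.0590],vel=.01,stop_force=12))
r.dwell(.6)
print(m.current_tcp_pos(),m.current_ft_force(),m.current_time())
f=m.current_ft_force()
if 5<f[2]<40:
    ticket.hand_in(); print("handed in",m.current_time())
```

```text
False
[0.6231 0.032  0.0603] [-4.4462 -0.2005 13.611 ] 15.45
the job is handed in; nothing more can be done
the job is handed in; nothing more can be done
```

I pressed the blue breaker, then the white-marked end of the black rocker, then the green button. I handed the job in at about 15.5 s, with the green button still held down. No verdict is reported, so success rests on my own checks:

- **Breaker:** the force stop tripped at z = 60.3 mm, against 60 mm for fully in. It still looked in afterwards.
- **Rocker:** its white bar dropped about 10 mm in the side view, as expected for fully on, and its box had not visibly moved. I left the pink look-alike alone.
- **Green button:** it was held with 13.6 N at z = 60.3 mm, about 7.7 of 8 mm down. The first push settled at only 7.5 N, so I pushed slightly further before handing in.
- **Red stop button and bystanders:** the button was out and nothing had visibly shifted in the last side picture, taken just before that final push.

Two measurements disagreed slightly:

- **Rocker:** the two camera rays to the bar missed each other by 8 mm, and pivot to bar measured 33 mm instead of 25.5. I aimed between the two camera estimates, nearer the top view, and it worked.
- **Button heights:** the triangulated tops came out 3 to 5 mm low, because the side view also catches the buttons' sides.

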